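# Raise the fume box sash to the mark and start the fan

## Robot

A 6-joint arm with a two-finger parallel gripper is mounted at the origin on the work surface. World frame = base frame: x ahead of the robot, y to its left, z up, the work surface at z = 0. Lengths are in m, angles in rad, forces in N, time in s.
With the tool pointing down it reaches from about 0.25 to 0.85 m from the base axis. Payload 12.5 kg.
Tool frame: the origin (TCP) lies at the very end of the fingers, on their centre line; the grasp point (between the pads) lies 19 mm behind it (robot.hold_point_z is the distance from the TCP to the grasp point, in m); z points along the fingers, y is the line along which they close (so a half turn about z gives the same grasp; the last joint's range is limited). The gripper opens to 93 mm and grips with 3 to 60 N. Pads are 15 mm wide; open, the fingers measure 128 mm over their backs; the gripper's body (75 mm by 188 mm) begins 65 mm behind the grasp point.
Start: joints at [-1.267, 0.351, 1.652, -0, 1.139, -0.085], TCP at [0.209, -0.509, 0.219] pointing down, gripper open.
Joint ranges: [-2.75, 2.75], [-0.79, 2.1], [0.01, 2.65], [-1.57, 4.71], [0.07, 3.14], [-2.87, 2.87]. Speed limits (rad/s): [2.22, 2.22, 2.79, 3.14, 3.14, 3.14].

## Interface

Orientations are given as a rotation vector (axis times angle).
In Python, from workcell import robot, cams, order, finder gives the robot as it stands.
- The arm moves only by the tool jog_arm, never from a script. Its argument "motion" is a list of rows, each an object of numbers: "dx", "dy", "dz": the shift along the tool's x, y, z in mm; "yaw": the turn about the tool's z in rad; "gripper": the finger opening in mm, from 0 to 93. A call has 1 to 5 rows; each row shifts and turns the commanded pose from where the row before left it, along the tool's axes as they then stand; what a row does not reach is not made up. A row lasts 1/12 s, in which the tool goes at most 41.7 mm and 7.16 degrees, less where a joint would pass 70% of its speed; a pose out of reach is approached as far as the arm can. A call with a gripper value outside its range is refused whole. The fingers move at their own pace and stop on an object; "newtons" is the grip in N (left out, the last holds). Time passes only in rows, so rows that do not move let the fingers close. It gives the time, the measured TCP pose, the force and the opening at its end, in the units of the state.
- robot.observe(): the state, without advancing time (a new reading comes with each control period).
- cams.get_image(name): name is "scene" or "side" or "wrist"; returns a dict with "pixels" (480x640x3 uint8, red, green, blue), "fx", "fy", "cx", "cy" (pixels), "origin" and "orientation" of the camera in the world. Camera axes: x right, y down, z forward; pixel columns grow to the right and rows downward; lengths in m; the calibration is good to about 2 mm. A picture is of the moment at which its call begins. There is no depth.
- order.hand_in(): hands the job in, once; it reports no verdict.
Trained networks look in the newest picture that a camera, given by its name, has taken for a name from the list of things; names that differ only in an ending like _2 or _b are one class to them, and where a whole thing is asked for, a point or a joint stands for the part that bears it (a point fixed in the world has none). Each returns a list of dicts, best first, with "confidence" (0 to 1); they miss things now and then, are a little off and sometimes report something else, mostly with a low value. They report only what shows in the picture. A call takes as long as a camera call. They do not tell look-alikes from the thing itself.
- finder.masks_of(camera, target): "region" (480x640 bool, what is visible of it).
- finder.landmark_of(camera, target): "location" ([x, y, z] in m, in world coordinates, good to about 4 mm: a listed point, or the origin of a listed thing).
The state is a dict: "time": time; "joint_positions": joint angles; "qd": joint speeds; "effort": joint torques, N m; "eef_pos": TCP position; "ee_rot": TCP orientation; "force": force on the tool from outside, world axes, zero at the start; "ft_torque": the same for the moment, N m; "width": finger opening in m.
Only numpy, scipy, OpenCV 4.12 (cv2) and the standard library are available. Lean on these libraries where they do the work, as an engineer would, in place of code of your own. Each camera call takes 0.05 s, during which the arm holds its last target. There are 200 camera calls.

## Task

With the fingertips, push the clear sloping sash of the bench fume box up from beneath its yellow lip until the black strip on the lip is level with the red arrow on the side rail, and leave it standing there. Only then press the green fan button down fully and let go of it. Do not pinch the lip, and leave the arrow and the other things on and around the bench where they are.

Things in the scene. Friction and masses are not known exactly. Their poses are not given: they have to be found in the camera images.
- cap_line (a point): middle of the outer edge of the black strip (5 mm thick) that covers the top of the sash lip; this black strip is what must come level with the red arrow. Its z axis points up along the slope in which the sash slides (30 deg back from vertical, away from the robot side), y runs along the lip, x points squarely in through the sash. It moves with the sash
- lip_edge (a point): middle of the lower outer edge of the yellow lip, 14.5 mm below cap_line down the slope; same axes. The lip is a ledge 240 mm long and 12 mm thick (17 with the strip), standing out 36 mm squarely from the bottom of the clear sash towards the robot; below it, and in front of it, there is nothing but the bench top and, inwards of the sash plane, a white sill 80 mm high
- sash (a joint): travel of the sash up its slope, m: 0 is shut, 0.21 the top stop. Its weight (about 0.5 kg) is balanced by counterweights and its slides rub with about 3 N, plus 6 N per m/s, so it stays wherever it is left
- mark (a point): tip of the red arrow clipped on the rail at the left (+y) end of the lip, pointing at the lip's end; axes as for cap_line. It stays where it is while the sash moves. The sash is at the mark when cap_line and mark have the same position along that z axis
- marker (a joint): where the arrow is clipped, on the same scale as joint sash (the sash is level with the mark when both are equal). It is stiff and is left as it is
- fan_top (a point): centre of the top of the green fan push button (40 mm across), on top of a grey switch box 100 x 90 x 50 mm that stands on the bench to the left or right of the fume box; z is up
- fan (a joint): how far the button is down, m: 0 up, 0.006 fully down, which takes 5 N; a spring returns it
- hood: the fixed fume box, 285 mm deep, 412 mm wide over the counterweight tubes on its sides, 420 mm high (455 with the fan on its roof), white floor and roof, clear walls, blue sloping rails at both ends of the sash; origin under its inside (front face at x = -165 mm, back at +120 mm), on the bench, -x is its front
- tipstand: a fixed low dark stand with a brass pot, 100 x 90 mm, 41 mm high, on the other side of the fume box from the switch box; not needed; origin at its underside
- chassis: an opened instrument chassis 100 x 200 x 50 mm standing on the floor inside the fume box; not needed, to be left alone; origin in the middle of its underside
- connector: a dark brown round connector, 42 mm wide, 82 mm high, standing on the bench; not needed, to be left alone; origin in the middle of its underside
- cleaner: a green bottle with a red cap, 56 mm wide, 150 mm high; not needed, to be left alone; origin in the middle of its underside
- driver: a blue-handled screwdriver lying on the bench in front of the fume box, about 200 mm long; not needed, to be left alone; origin in the middle of its length
- spool: an aluminium spool, 56 mm wide, 40 mm high, standing on end; not needed, to be left alone; origin in the middle of its underside
- tray: a low blue parts tray, 100 x 140 x 30 mm; not needed, to be left alone; origin in the middle of its underside
- flux: a small amber jar with a black cap, 40 mm wide, 50 mm high; not needed, to be left alone; origin in the middle of its underside
Not all that is in view belongs to the job. There is more than one size of the part that bears fan_top; the job needs the larger.

How it is judged:
By the outcome, as a careful person would: the job done as asked, in the order asked, and still so for the second after the job is handed in, with the robot touching nothing.
It also fails if it takes over 51 s, if anything falls off the work surface, if the arm or the gripper's body presses on something with over 40 N, if the wrist force passes 120 N, or if a joint passes its speed limit or range.

## Working session

There is one attempt and no reset: what is moved stays moved. The work goes in short steps, Python scripts to look and compute and a tool call to move; the robot and the scene stay as the last step left them, time stands still between calls to the robot, and variables do not carry over. Pictures are saved under pics/ and viewed, on a budget of 10 in all, crops included, one or two more only if the job needs it, and the job is handed in when it is done.

Besides the shell and the picture viewer there is one more tool, called after "Call:" in YAML: its name, and indented under it one key for each argument. jog_arm: Moves the arm, as the interface text tells. Its arguments: {"type":"object","properties":{"motion":{"type":"array","items":{"type":"object","properties":{"dx":{"type":"number"},"dy":{"type":"number"},"dz":{"type":"number"},"yaw":{"type":"number"},"gripper":{"type":"number"}}}},"newtons":{"type":"number"}},"required":["motion"]}

```bash
mkdir -p pics; cat > h.py <<'E'
from workcell import robot,cams,order,finder
import numpy as np,cv2
from scipy.spatial.transform import Rotation as R
np.set_printoptions(precision=4,suppress=True)
def shot(n,f=None):
    im=cams.get_image(n)
    if f: cv2.imwrite('pics/'+f,im['pixels'][:,:,::-1])
    return im
def rot(o):
    o=np.array(o,float)
    if o.shape==(3,3): return o
    return R.from_rotvec(o).as_matrix()
def proj(im,p):
    c=rot(im['orientation']).T@(np.array(p)-im['origin'])
    return im['fx']*c[0]/c[2]+im['cx'],im['fy']*c[1]/c[2]+im['cy']
E
python3 - <<'E'
from h import *
for n in ['scene','side']:
    im=shot(n,n+'1.png'); print(n,im['fx'],im['cx'],im['cy'],im['origin'],im['orientation'])
    for t in ['cap_line','lip_edge','mark','fan_top','hood','tipstand','connector','cleaner','driver','spool','tray','flux']:
        print(t,[(np.array(d['location']),round(d['confidence'],2)) for d in finder.landmark_of(n,t)[:3]])
print(robot.observe())
E
```

```text
scene 606.5963866398026 317.3053727677785 246.40266686932543 [ 0.4208 -0.8338  1.2481] [-2.5089  0.1627 -0.0741]
cap_line [(array([0.5781, 0.0171, 0.15  ]), 0.69)]
lip_edge [(array([0.5722, 0.024 , 0.1352]), 0.81), (array([ 0.597 ,  0.3803, -0.0016]), 0.36)]
mark [(array([0.5794, 0.018 , 0.1502]), 0.66), (array([0.664 , 0.1434, 0.2372]), 0.62)]
fan_top [(array([ 0.3513, -0.3204,  0.0459]), 0.65), (array([ 0.4858, -0.3185,  0.0709]), 0.64)]
hood [(array([ 0.7407, -0.0108,  0.0001]), 0.93), (array([ 0.4947,  0.3423, -0.0025]), 0.42)]
tipstand [(array([ 0.4857, -0.3182,  0.0698]), 0.69)]
connector [(array([ 0.6233, -0.3923, -0.0009]), 0.83)]
cleaner [(array([ 0.5997,  0.3784, -0.0035]), 0.76)]
driver [(array([ 0.3918,  0.083 , -0.0027]), 0.84), (array([ 0.4866, -0.3202,  0.0705]), 0.74), (array([0.6622, 0.144 , 0.2416]), 0.6)]
spool [(array([ 0.617 , -0.4592,  0.0012]), 0.6)]
tray [(array([ 0.3784, -0.1394,  0.    ]), 0.66)]
flux [(array([ 0.4818,  0.4527, -0.0027]), 0.69), (array([ 0.3801, -0.1423, -0.0001]), 0.17)]
side 552.6234278944289 316.3061556647377 245.36089372987894 [ 0.531  -
[... 661 characters left out ...]
6), (array([0.4947, 0.3418, 0.0004]), 0.42)]
spool [(array([ 0.6146, -0.4596, -0.0041]), 0.69), (array([ 0.4885, -0.3188,  0.0723]), 0.54)]
tray [(array([ 0.3794, -0.1389, -0.0012]), 0.87)]
flux [(array([ 0.4833,  0.4505, -0.0038]), 0.79)]
{'time': 1.3, 'joint_positions': array([-1.2666,  0.3507,  1.6518, -0.    ,  1.1391, -0.0846]), 'qd': array([-0.0007, -0.0007, -0.0001, -0.0003,  0.0002,  0.0005]), 'effort': array([  0.0011, -49.7249, -28.5485,   0.07  ,   0.0221,  -0.    ]), 'eef_pos': array([ 0.2085, -0.5089,  0.2186]), 'ee_rot': array([-3.0824, -0.6069,  0.    ]), 'force': array([ 1.0428, -0.3974,  0.7859]), 'ft_torque': array([ 0.0101, -0.002 , -0.0471]), 'width': 0.09278329261842169}
```

View pics/scene1.png

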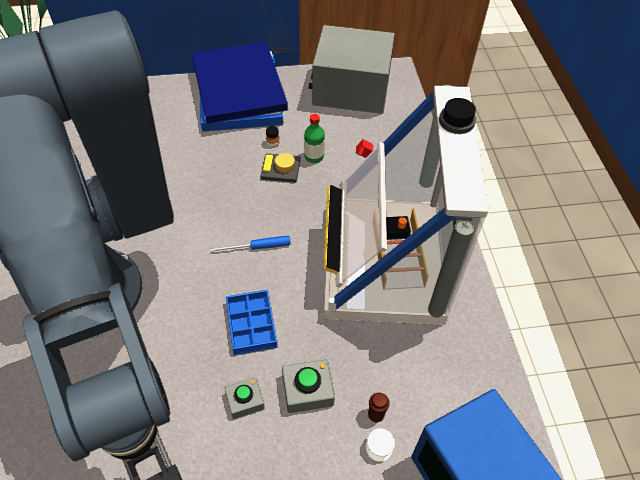

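View pics/side1.png

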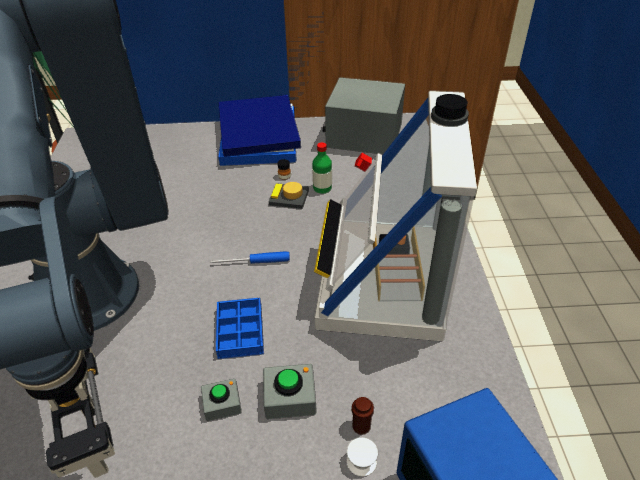

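The scene view shows the sash lip at about (333,230), the red arrow at about (364,148), the large fan button at (308,380) with a small look-alike at (243,394), and the tipstand at (281,168). The side view agrees: lip about (328,240), arrow (363,162), large button (289,381). I'll refine the lip direction and the mark next.

```bash
python3 - <<'E'
from h import *
o=[]
for n,(u,v) in [('scene',(300,130)),('side',(300,140))]:
    im=shot(n); c=im['pixels'][v:v+150,u:u+100,::-1]; o.append(cv2.resize(c,None,fx=4,fy=4,interpolation=cv2.INTER_CUBIC))
cv2.imwrite('pics/z1.png',np.hstack(o))
from collections import defaultdict
D=defaultdict(list)
for k in range(3):
  for n in ['scene','side']:
    shot(n)
    for t in ['cap_line','lip_edge','mark','fan_top','hood','tipstand']:
        for d in finder.landmark_of(n,t):
            if d['confidence']>.5:D[t].append(d['location'])
for t in D: print(t,np.array(D[t]).tolist() if 0 else '\n',np.array(D[t]))
s=robot.observe();print(s['time'],R.from_rotvec(s['ee_rot']).as_matrix())
E
```

```text
cap_line 
 [[ 0.498   0.3445 -0.0002]
 [ 0.5772  0.0159  0.1464]
 [ 0.577   0.0206  0.149 ]
 [ 0.5755  0.0166  0.1477]
 [ 0.5798  0.0206  0.1462]
 [ 0.5786  0.0172  0.1486]
 [ 0.5782  0.0248  0.1459]]
lip_edge 
 [[0.5741 0.0221 0.1353]
 [0.5721 0.0211 0.1374]
 [0.5716 0.0208 0.1352]
 [0.5721 0.0251 0.1378]
 [0.5736 0.0186 0.1377]
 [0.5704 0.0257 0.1351]]
hood 
 [[ 0.7403 -0.0086  0.0029]
 [ 0.6275 -0.3844 -0.0012]
 [ 0.7394 -0.009   0.0024]
 [ 0.7411 -0.0145  0.0027]
 [ 0.3818 -0.1387 -0.0023]]
tipstand 
 [[ 0.4947  0.345  -0.0032]
 [ 0.4938  0.3419  0.003 ]
 [ 0.4954  0.3428 -0.0012]
 [ 0.4925  0.3424  0.0015]
 [ 0.568   0.0217  0.1348]
 [ 0.4956  0.3402 -0.0051]
 [ 0.4923  0.343   0.0014]]
mark 
 [[ 0.4854 -0.3211  0.0743]
 [ 0.6659  0.146   0.2413]
 [ 0.6647  0.1433  0.2372]
 [ 0.6243 -0.3892  0.    ]
 [ 0.6661  0.1463  0.2398]
 [ 0.6637  0.1449  0.2395]
 [ 0.6661  0.1438  0.2403]
 [ 0.594   0.3801  0.0005]]
fan_top 
 [[ 0.4894 -0.3178  0.0705]
 [ 0.3509 -0.3213  0.0501]
 [ 0.4871 -0.3178  0.0692]
 [ 0.4878 -0.3192  0.0701]
 [ 0.4864 -0.3199  0.0703]
 [ 0.3495 -0.3202  0.0476]
 [ 0.4913 -0.3204  0.0726]]
3.5 [[ 0.9254  0.3791 -0.    ]
 [ 0.3791 -0.9254  0.    ]
 [-0.     -0.     -1.    ]]
```

View pics/z1.png

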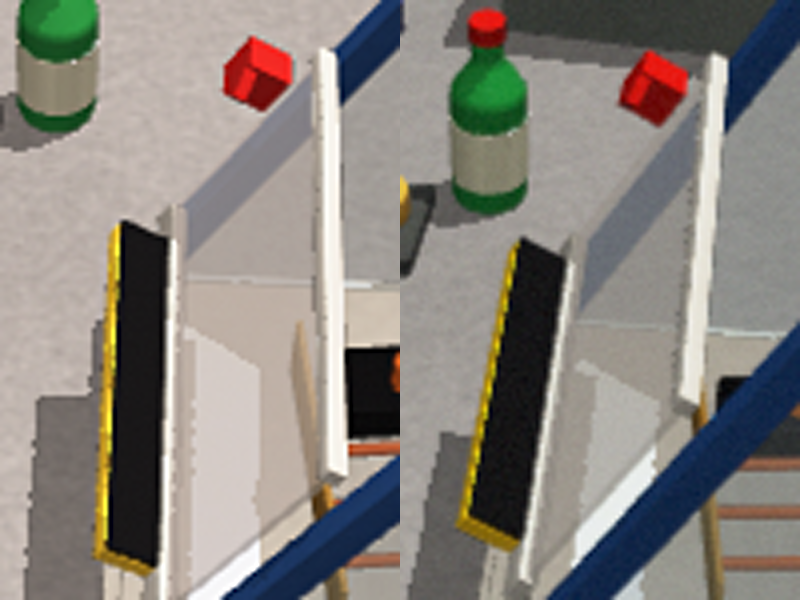

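The zoom shows both lip ends clearly. The outer boundary of the strip is at scene (330,185.5) to (326.8,269) and side (330,200) to (318,269.5), with the red arrow head at scene about (364,148). I'll triangulate the yaw from those.

```bash
cat >> h.py <<'E'
from scipy.optimize import least_squares
def tri(ims,pxs):
    f=lambda p:np.concatenate([np.array(proj(i,p))-q for i,q in zip(ims,pxs)])
    r=least_squares(f,[.6,0,.15]);return r.x,r.cost
E
python3 - <<'E'
from h import *
a=shot('scene');b=shot('side')
F,c1=tri([a,b],[(330,185.5),(330,200)]);N,c2=tri([a,b],[(326.75,269),(318,269.5)])
print(F,c1,N,c2,np.linalg.norm(F-N),(F+N)/2)
y=(F-N)[:2];yaw=np.arctan2(-y[0],y[1])
cap=np.array([.5778,.0192,.1476]);mk=np.array([.665,.1447,.2398])
# alt yaw from hood->cap 
h=np.array([.7403,-.0107]);v=h-cap[:2];print('yaw',yaw,np.arctan2(v[1],v[0]))
for w in [yaw,np.arctan2(v[1],v[0])]:
    hx=np.array([np.cos(w),np.sin(w),0]);u=.5*hx+np.array([0,0,.866])
    d=mk-cap;print(w,'travel',d@u,'y',d@[-hx[1],hx[0],0],'x',d@(.866*hx-[0,0,.5]))
E
```

```text
[0.5998 0.1315 0.151 ] 0.06087977744883865 [ 0.5571 -0.1126  0.1589] 0.42199882139436645 0.24793795140489813 [0.5784 0.0095 0.1549]
yaw -0.1733205096732662 -0.18196468595918597
-0.1733205096732662 travel 0.11197047384616705 y 0.13865769766311248 x 0.009540974301561332
-0.18196468595918597 travel 0.11136999029707784 y 0.13920790346421097 x 0.008500936794538796
```

Call:
jog_arm:
  motion:
    - {"yaw": 0.1134, "gripper": 0}
    - {"yaw": 0.1134}
    - {"yaw": 0.1134}
    - {"yaw": 0.1134}
    - {"yaw": 0.1134}
  newtons: 10

```text
validation failed for argument at $.mo...
```

Call:
jog_arm:
  motion:
    - {"dx": 14, "dy": -36}
    - {"dx": 14, "dy": -36}
    - {"dx": 14, "dy": -36}
    - {"dx": 14, "dy": -36}
    - {"dx": 14, "dy": -36}

```text
validation failed for argument at $.mo...
```

Call:
jog_arm:
  motion:
    - {"dx": 14, "dy": -36}
    - {"dx": 14, "dy": -36}
    - {"dx": 14, "dy": -36}
    - {"dx": 14, "dy": -36}
    - {"dx": 14, "dy": -36}

```text
validation failed for argument at $.mo...
```

Call:
jog_arm:
  motion:
    - {"dx": 14, "dy": -36}
    - {"dx": 14, "dy": -36}
    - {"dx": 14, "dy": -36}
    - {"dx": 14, "dy": -36}
    - {}

```text
validation failed for argument at $.mo...
```

Call:
jog_arm:
  motion:
    - {"dx": 0, "dy": 0, "dz": 0, "yaw": 0.1134, "gripper": 0}
    - {"dx": 0, "dy": 0, "dz": 0, "yaw": 0.1134, "gripper": 0}
    - {"dx": 0, "dy": 0, "dz": 0, "yaw": 0.1134, "gripper": 0}
    - {"dx": 0, "dy": 0, "dz": 0, "yaw": 0.1134, "gripper": 0}
    - {"dx": 0, "dy": 0, "dz": 0, "yaw": 0.1134, "gripper": 0}
  newtons: 10

```text
time: 4.02
eef_pos: [0.2085, -0.5089, 0.2186]
ee_rot: [-3.128, 0.288, -0.0]
force: [-1.1, -0.1, -0.2]
width: 0.0642
```

Call:
jog_arm:
  motion:
    - {"dx": 14, "dy": -36, "dz": 0, "yaw": 0, "gripper": 0}
    - {"dx": 14, "dy": -36, "dz": 0, "yaw": 0, "gripper": 0}
    - {"dx": 14, "dy": -36, "dz": 0, "yaw": 0, "gripper": 0}
    - {"dx": 14, "dy": -36, "dz": 0, "yaw": 0, "gripper": 0}
    - {"dx": 14, "dy": -36, "dz": 0, "yaw": 0, "gripper": 0}

```text
time: 4.43
eef_pos: [0.3098, -0.3426, 0.2187]
ee_rot: [3.129, -0.28, 0.0]
force: [1.4, 0.4, -0.1]
width: 0.0307
```

Call:
jog_arm:
  motion:
    - {"dx": 14, "dy": -36, "dz": 0, "yaw": 0, "gripper": 0}
    - {"dx": 14, "dy": -36, "dz": 0, "yaw": 0, "gripper": 0}
    - {"dx": 14, "dy": -36, "dz": 0, "yaw": 0, "gripper": 0}
    - {"dx": 14, "dy": -36, "dz": 0, "yaw": 0, "gripper": 0}
    - {"dx": 14, "dy": -36, "dz": 0, "yaw": 0, "gripper": 0}

```text
time: 4.85
eef_pos: [0.4108, -0.1777, 0.2189]
ee_rot: [3.129, -0.28, 0.001]
force: [1.4, -1.1, -0.6]
width: 0.0009
```

Call:
jog_arm:
  motion:
    - {"dx": 14, "dy": -36, "dz": 0, "yaw": 0, "gripper": 0}
    - {"dx": 14, "dy": -36, "dz": 0, "yaw": 0, "gripper": 0}
    - {"dx": 14, "dy": -36, "dz": 0, "yaw": 0, "gripper": 0}
    - {"dx": 14, "dy": -36, "dz": 0, "yaw": 0, "gripper": 0}
    - {"dx": 0, "dy": 0, "dz": 0, "yaw": 0, "gripper": 0}

```text
time: 5.27
eef_pos: [0.493, -0.0431, 0.2187]
ee_rot: [-3.129, 0.273, -0.002]
force: [0.3, -0.4, 0.3]
width: 0.0005
```

Call:
jog_arm:
  motion:
    - {"dx": 12, "dy": -38, "dz": 0, "yaw": 0, "gripper": 0}
    - {"dx": 12, "dy": -38, "dz": 0, "yaw": 0, "gripper": 0}
    - {"dx": 0, "dy": 0, "dz": 35, "yaw": 0, "gripper": 0}
    - {"dx": 0, "dy": 0, "dz": 35, "yaw": 0, "gripper": 0}
    - {"dx": 0, "dy": 0, "dz": 25, "yaw": 0, "gripper": 0}

```text
time: 5.68
eef_pos: [0.527, 0.0234, 0.1213]
ee_rot: [3.129, -0.278, -0.002]
force: [-0.3, 0.5, -0.2]
width: 0.0002
```

Call:
jog_arm:
  motion:
    - {"dx": 6, "dy": 0, "dz": 0, "yaw": 0, "gripper": 0}
    - {"dx": 6, "dy": 0, "dz": 0, "yaw": 0, "gripper": 0}
    - {"dx": 5, "dy": 0, "dz": 0, "yaw": 0, "gripper": 0}
    - {"dx": 5, "dy": 0, "dz": 0, "yaw": 0, "gripper": 0}
    - {"dx": 0, "dy": 0, "dz": 0, "yaw": 0, "gripper": 0}

```text
time: 6.1
eef_pos: [0.5514, 0.0186, 0.1253]
ee_rot: [-3.129, 0.28, -0.005]
force: [1.2, 0.2, 0.1]
width: 0.0003
```

```bash
python3 - <<'E'
from h import *
o=[]
for n,(u,v) in [('scene',(280,130)),('side',(280,140))]:
    im=shot(n); c=im['pixels'][v:v+150,u:u+100,::-1]; o.append(cv2.resize(c,None,fx=4,fy=4,interpolation=cv2.INTER_CUBIC))
cv2.imwrite('pics/z2.png',np.hstack(o)); s=robot.observe(); print(s['eef_pos'],s['force'],s['time'])
E
```

```text
[0.5501 0.0188 0.1246] [-0.3177  0.6912 -0.5713] 6.2
```

View pics/z2.png

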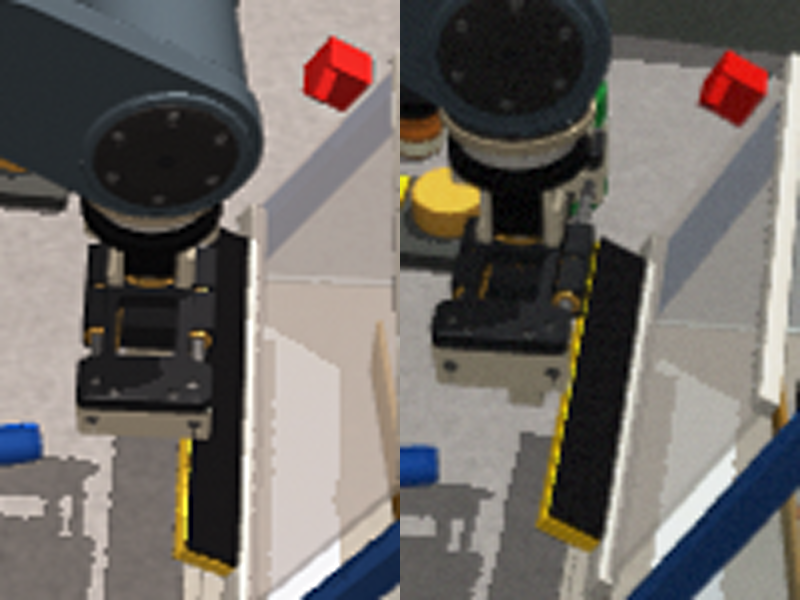

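The view shows the closed fingers just in front of the lip's middle. The lip is unmoved, and its near corner is at (180,555) in the left crop. I'll ease in to contact.

Call:
jog_arm:
  motion:
    - {"dx": 4, "dy": 0, "dz": 0, "yaw": 0, "gripper": 0}
    - {"dx": 4, "dy": 0, "dz": 0, "yaw": 0, "gripper": 0}
    - {"dx": 3, "dy": 0, "dz": 0, "yaw": 0, "gripper": 0}
    - {"dx": 2, "dy": 0, "dz": 0, "yaw": 0, "gripper": 0}
    - {"dx": 0, "dy": 0, "dz": 0, "yaw": 0, "gripper": 0}

```text
time: 6.62
eef_pos: [0.5607, 0.017, 0.1236]
ee_rot: [-3.129, 0.279, 0.008]
force: [-10.7, 1.6, 8.7]
width: 0.0008
```

Call:
jog_arm:
  motion:
    - {"dx": 1, "dy": 0, "dz": 0, "yaw": 0, "gripper": 0}
    - {"dx": 1, "dy": 0, "dz": 0, "yaw": 0, "gripper": 0}
    - {"dx": 1, "dy": 0, "dz": 0, "yaw": 0, "gripper": 0}
    - {"dx": 1, "dy": 0, "dz": 0, "yaw": 0, "gripper": 0}

```text
time: 6.95
eef_pos: [0.561, 0.0169, 0.1232]
ee_rot: [-3.129, 0.279, 0.022]
force: [-34.2, 6.0, 24.3]
width: 0.0005
```

Friction jams the edge against the flank when I push purely inwards. Moving up along the slope should reverse that.

Call:
jog_arm:
  motion:
    - {"dx": -1.5, "dy": 0, "dz": -2, "yaw": 0, "gripper": 0}
    - {"dx": 0, "dy": 0, "dz": -2, "yaw": 0, "gripper": 0}
    - {"dx": 0, "dy": 0, "dz": -2, "yaw": 0, "gripper": 0}
    - {"dx": 1, "dy": 0, "dz": -2, "yaw": 0, "gripper": 0}

```text
time: 7.28
eef_pos: [0.5648, 0.0162, 0.1313]
ee_rot: [-3.129, 0.279, 0.004]
force: [-6.0, 0.6, -0.2]
width: 0.0004
```

Call:
jog_arm:
  motion:
    - {"dx": 2, "dy": 0, "dz": -3.5, "yaw": 0, "gripper": 0}
    - {"dx": 2, "dy": 0, "dz": -3.5, "yaw": 0, "gripper": 0}
    - {"dx": 2, "dy": 0, "dz": -3.5, "yaw": 0, "gripper": 0}
    - {"dx": 2, "dy": 0, "dz": -3.5, "yaw": 0, "gripper": 0}

```text
time: 7.62
eef_pos: [0.5729, 0.0147, 0.1454]
ee_rot: [-3.129, 0.28, 0.004]
force: [-7.5, 2.2, -0.1]
width: 0.0002
```

```bash
cat >> h.py <<'E'
U=np.array([.4922,-.0886,.866])
def meas(k=4):
    C=[];L=[];M=[]
    for i in range(k):
        for n in ['scene','side']:
            shot(n)
            for t,l in [('cap_line',C),('lip_edge',L),('mark',M)]:
                l+=[d['location'] for d in finder.landmark_of(n,t) if d['confidence']>.4]
    ref=np.array([.5778,.0192,.1476]);out=[]
    for l,r,lim in [(C,ref,.03),(L,ref-.0145*U,.03),(M,np.array([.665,.1447,.2398]),.015)]:
        a=np.array(l).reshape(-1,3);dd=a-r;s=dd@U
        ok=np.linalg.norm(dd-np.outer(s,U)*(lim==.03),axis=1)<lim
        out.append((ok.sum(),np.median(s[ok]) if ok.any() else None,s[ok].std() if ok.any() else None, np.median(a[ok],0)))
    for o in out:print(*o)
    o=robot.observe();print(o['eef_pos'],o['force'],o['time'])
E
python3 -c "
from h import *
meas(2)"
```

```text
4 0.02509738 0.0008282287801537812 [0.5905 0.0181 0.1689]
4 0.02757446859999999 0.0015435355933051697 [0.5836 0.0194 0.1589]
4 -0.000822740000000047 0.002516524398033916 [0.6646 0.1445 0.2391]
[0.5733 0.0147 0.146 ] [-6.3837  1.0816  4.9625] 8.4167
```

Call:
jog_arm:
  motion:
    - {"dx": 3.5, "dy": 0, "dz": -6, "yaw": 0, "gripper": 0}
    - {"dx": 3.5, "dy": 0, "dz": -6, "yaw": 0, "gripper": 0}
    - {"dx": 3.5, "dy": 0, "dz": -6, "yaw": 0, "gripper": 0}
    - {"dx": 3.5, "dy": 0, "dz": -6, "yaw": 0, "gripper": 0}
    - {"dx": 3.5, "dy": 0, "dz": -6, "yaw": 0, "gripper": 0}

```text
time: 8.83
eef_pos: [0.59, 0.0116, 0.1755]
ee_rot: [3.129, -0.279, -0.005]
force: [-7.9, 0.3, 0.6]
width: 0.0002
```

Call:
jog_arm:
  motion:
    - {"dx": 3.5, "dy": 0, "dz": -6, "yaw": 0, "gripper": 0}
    - {"dx": 3.5, "dy": 0, "dz": -6, "yaw": 0, "gripper": 0}
    - {"dx": 3.5, "dy": 0, "dz": -6, "yaw": 0, "gripper": 0}
    - {"dx": 3.5, "dy": 0, "dz": -6, "yaw": 0, "gripper": 0}
    - {"dx": 0, "dy": 0, "dz": 0, "yaw": 0, "gripper": 0}

```text
time: 9.25
eef_pos: [0.6045, 0.009, 0.2007]
ee_rot: [3.129, -0.28, -0.002]
force: [-8.6, 1.1, 5.7]
width: 0.0005
```

```bash
python3 - <<'E'
from h import *
meas(4)
o=[]
for n,(u,v) in [('scene',(300,120)),('side',(300,120))]:
    im=shot(n); c=im['pixels'][v:v+140,u:u+100,::-1]; o.append(cv2.resize(c,None,fx=4,fy=4,interpolation=cv2.INTER_CUBIC))
cv2.imwrite('pics/z3.png',np.hstack(o))
E
```

```text
8 0.08850707 0.0009533072311924089 [0.6204 0.0134 0.225 ]
8 0.09006817859999999 0.0010184015448731403 [0.6158 0.0157 0.213 ]
6 0.001065559999999979 0.0015228618238333099 [0.6665 0.1444 0.2398]
[0.6045 0.009  0.2002] [-6.0344  0.8809  5.2798] 10.85
```

View pics/z3.png

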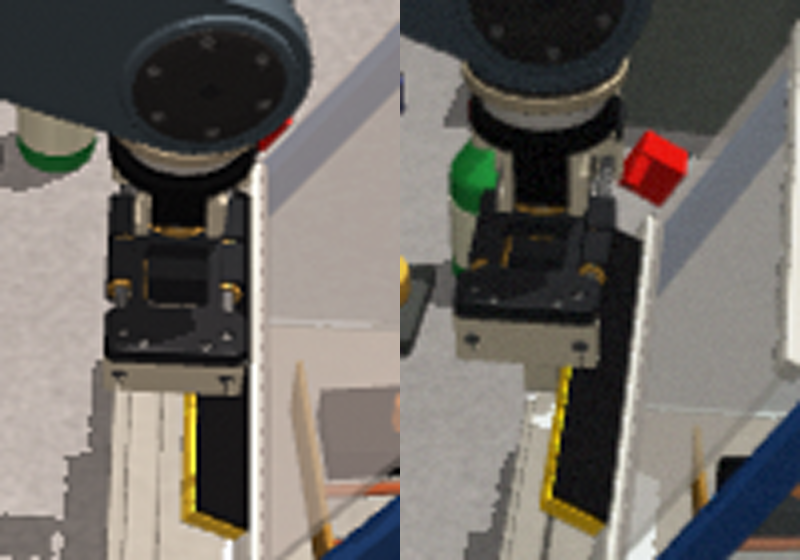

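The left view shows the lip below the arrow, with the gripper hiding its left end. The measured travel, 88.5 mm, agrees with the arm's own kinematics, 88.4 mm. I'll do 21 mm more, then back off and look.

Call:
jog_arm:
  motion:
    - {"dx": 3.5, "dy": 0, "dz": -6, "yaw": 0, "gripper": 0}
    - {"dx": 3.5, "dy": 0, "dz": -6, "yaw": 0, "gripper": 0}
    - {"dx": 3.5, "dy": 0, "dz": -6, "yaw": 0, "gripper": 0}
    - {"dx": 0, "dy": 0, "dz": 0, "yaw": 0, "gripper": 0}

```text
time: 11.28
eef_pos: [0.615, 0.0071, 0.2187]
ee_rot: [3.129, -0.28, -0.001]
force: [-7.1, -0.4, 6.5]
width: 0.0005
```

Call:
jog_arm:
  motion:
    - {"dx": -4, "dy": 0, "dz": 0, "yaw": 0, "gripper": 0}
    - {"dx": -15, "dy": 0, "dz": 0, "yaw": 0, "gripper": 0}
    - {"dx": -35, "dy": 0, "dz": 0, "yaw": 0, "gripper": 0}
    - {"dx": -40, "dy": 0, "dz": 0, "yaw": 0, "gripper": 0}
    - {"dx": -40, "dy": 0, "dz": 0, "yaw": 0, "gripper": 0}

```text
time: 11.7
eef_pos: [0.4818, 0.0311, 0.2173]
ee_rot: [-3.129, 0.28, -0.001]
force: [0.8, -0.5, 1.1]
width: 0.0006
```

```bash
python3 - <<'E'
from h import *
meas(5)
o=[]
for n,(u,v) in [('scene',(320,120)),('side',(320,120))]:
    im=shot(n); c=im['pixels'][v:v+120,u:u+80,::-1]; o.append(cv2.resize(c,None,fx=5,fy=5,interpolation=cv2.INTER_CUBIC))
cv2.imwrite('pics/z4.png',np.hstack(o))
E
```

```text
9 0.10912691999999999 0.0011772385321212918 [0.6315 0.0098 0.2423]
10 0.11150856859999998 0.0014739998320501967 [0.6261 0.0119 0.2312]
10 3.495999999994478e-05 0.0024430560415217646 [0.665  0.1446 0.2397]
[0.4831 0.0309 0.2176] [-0.0782  0.3066 -0.5949] 13.7
```

View pics/z4.png

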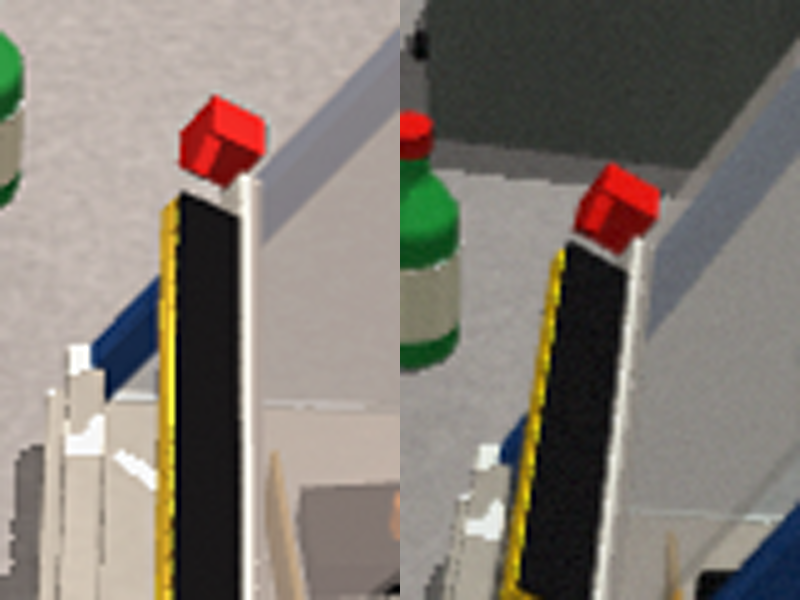

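The crop shows the arrow just off the lip's left end. The arrow tip is at about scene (364.4,157.4) and side (363.4,170.4), and the strip's upper outer corner at about scene (356,158.8) and side (353.6,168.6).

```bash
python3 - <<'E'
from h import *
a=shot('scene');b=shot('side')
P={}
for k,p,q in [('tip',(364.4,157.4),(363.4,170.4)),('outer',(356,158.8),(353.6,168.6)),('inner',(368,163.6),(365,174))]:
    x,c=tri([a,b],[p,q]);P[k]=x;print(k,x,c,x@U)
# expected projections of the level points
ref=np.array([.5778,.0192,.1476]);hy=np.array([.177,.984,0]);hx=np.array([.984,-.177,0])
for s in [.1095,.1115,.1135]:
    for im in (a,b):
        c=ref+s*U+.12*hy+.0025*U
        print(s,'outer corner',np.array(proj(im,c)))
for im in (a,b):print('mark px',proj(im,[.665,.1447,.2398]))
E
```

```text
tip [0.68   0.1419 0.2265] 0.039466532619544796 0.5182791327988435
outer [0.6539 0.1166 0.2508] 0.013225903238597594 0.5286975837213271
inner [0.6801 0.1073 0.2411] 0.03531039233695644 0.5340064559259999
0.1095 outer corner [355.2446 157.2765]
0.1095 outer corner [353.0891 168.1848]
0.1115 outer corner [355.7308 156.7606]
0.1115 outer corner [353.5381 167.5889]
0.1135 outer corner [356.2179 156.2435]
0.1135 outer corner [353.988  166.9918]
mark px (np.float64(358.43712012186546), np.float64(152.97003626987922))
mark px (np.float64(356.90550810261175), np.float64(165.4165794300003))
```

Two-view triangulation is too weak here because the baseline is short. The wrist camera can give a closer view.

```bash
python3 - <<'E'
from h import *
im=shot('wrist','w1.png');print(im['fx'],im['origin'],rot(im['orientation']))
for p in ([.665,.1447,.2398],[.6315,.0098,.2423]): print(proj(im,p))
for t in ['cap_line','lip_edge','mark']: print(t,[(np.array(d['location']),d['confidence']) for d in finder.landmark_of('wrist',t)])
E
```

```text
337.2075196616534 [0.5523 0.0193 0.3841] [[-0.1777 -0.9509 -0.2533]
 [-0.9841  0.1717  0.0459]
 [-0.0002  0.2574 -0.9663]]
(np.float64(-90.63478505206899), np.float64(-117.65056902181442))
(np.float64(310.2668440322544), np.float64(-91.00969811582576))
cap_line []
lip_edge []
mark []
```

View pics/w1.png

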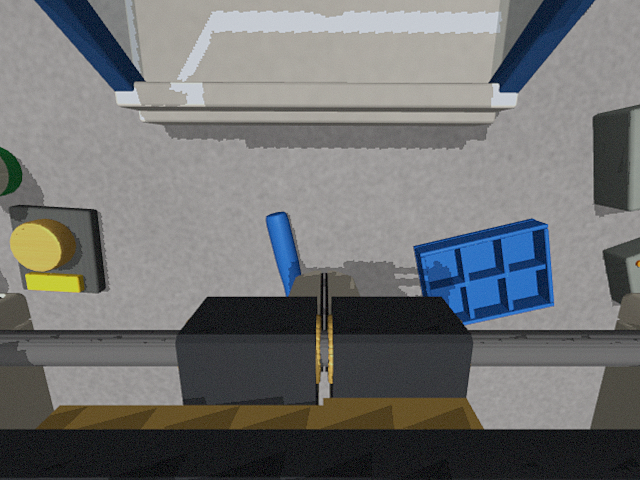

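The wrist view looks under the sash, so the lip and arrow are out of frame above. I'll raise and shift the camera to look at the arrow from above.

Call:
jog_arm:
  motion:
    - {"dx": 0, "dy": -10, "dz": -35, "yaw": 0, "gripper": 0}
    - {"dx": 0, "dy": -20, "dz": -35, "yaw": 0, "gripper": 0}
    - {"dx": 15, "dy": -20, "dz": -30, "yaw": 0, "gripper": 0}
    - {"dx": 35, "dy": -19, "dz": 0, "yaw": 0, "gripper": 0}
    - {"dx": 31, "dy": 0, "dz": 0, "yaw": 0, "gripper": 0}

```text
time: 14.52
eef_pos: [0.5769, 0.0871, 0.32]
ee_rot: [-3.128, 0.276, -0.007]
force: [0.6, 0.6, 0.5]
width: 0.0006
```

Call:
jog_arm:
  motion:
    - {"dx": 0, "dy": 0, "dz": 0, "yaw": 0, "gripper": 0}
    - {"dx": 0, "dy": 0, "dz": 0, "yaw": 0, "gripper": 0}
    - {"dx": 0, "dy": 0, "dz": 0, "yaw": 0, "gripper": 0}

```text
time: 14.77
eef_pos: [0.5744, 0.0844, 0.3172]
ee_rot: [3.129, -0.28, -0.002]
force: [-0.1, 0.5, 0.3]
width: 0.0006
```

```bash
python3 - <<'E'
from h import *
im=shot('wrist')
p=[proj(im,q) for q in ([.665,.1447,.2398],[.6315,.0098,.2423])];print(p)
for k in range(3):
  if k: shot('wrist')
  for t in ['cap_line','lip_edge','mark']: print(t,[(np.array(d['location']),round(d['confidence'],2),np.array(d['location'])@U) for d in finder.landmark_of('wrist',t) if d['confidence']>.4])
v,u=int(p[0][1])-80,int(p[0][0])-80; v=max(v,0);u=max(u,0);print(u,v)
cv2.imwrite('pics/w2.png',cv2.resize(im['pixels'][v:v+150,u:u+200,::-1],None,fx=4,fy=4,interpolation=cv2.INTER_CUBIC))
E
```

```text
[(np.float64(216.18585284347137), np.float64(135.06113763801386)), (np.float64(416.5559162010231), np.float64(148.47140521420204))]
cap_line [(array([0.6337, 0.0103, 0.2417]), 0.91, np.float64(0.52030676))]
lip_edge []
mark [(array([0.669 , 0.1432, 0.2405]), 0.58, np.float64(0.52486728))]
cap_line [(array([0.6308, 0.0082, 0.2411]), 0.58, np.float64(0.51854584))]
lip_edge [(array([0.6213, 0.0073, 0.2257]), 0.76, np.float64(0.5006132799999999)), (array([ 0.4823,  0.4529, -0.0027]), 0.49, np.float64(0.19492292))]
mark [(array([0.6667, 0.1426, 0.2402]), 0.65, np.float64(0.52352858))]
cap_line [(array([0.6345, 0.0115, 0.2434]), 0.73, np.float64(0.5220664)), (array([0.6684, 0.1445, 0.2409]), 0.49, np.float64(0.52480318))]
lip_edge [(array([0.6244, 0.0068, 0.2315]), 0.87, np.float64(0.5072061999999999))]
mark [(array([0.669 , 0.1414, 0.2383]), 0.59, np.float64(0.52312156))]
136 55
```

View pics/w2.png

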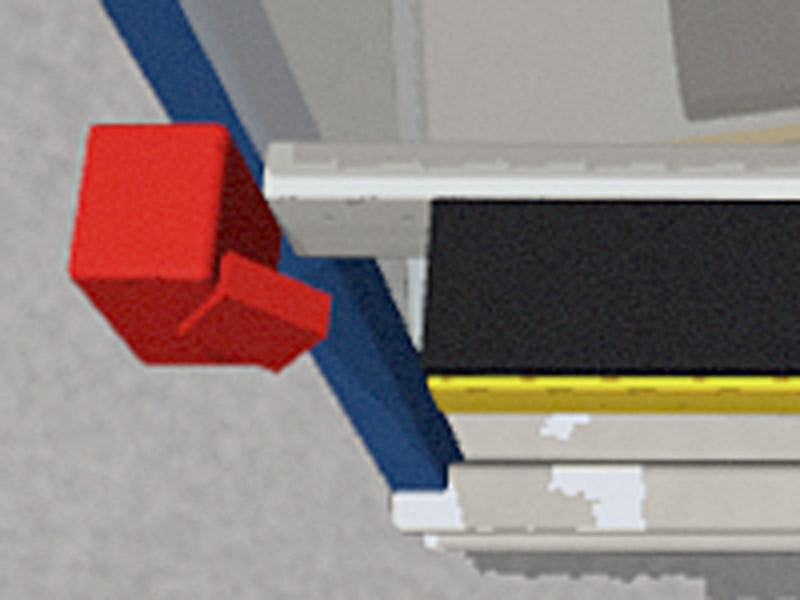

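The wrist crop shows the arrow's tip edge at crop (325,335) to (330,293), and the strip's left end at (424,200) to (422,372). The strip is slightly low, so I'll sample more wrist measurements.

```bash
python3 - <<'E'
from h import *
C=[];M=[];L=[]
for k in range(14):
  shot('wrist')
  for t,l,r in [('cap_line',C,[.632,.01,.242]),('lip_edge',L,[.625,.01,.23]),('mark',M,[.667,.144,.24])]:
    l+=[d['location'] for d in finder.landmark_of('wrist',t) if np.linalg.norm(np.array(d['location'])-r)<.012]
for l in (C,L,M):
  a=np.array(l);print(len(a),a.mean(0),(a@U).mean(),(a@U).std())
print((np.array(M)@U).mean()-(np.array(C)@U).mean(),robot.observe()['time'])
E
```

```text
14 [0.6337 0.0106 0.2428] 0.5212504171428571 0.0013013600729095938
14 [0.6231 0.0087 0.2287] 0.5039951242857142 0.001642065456102312
13 [0.667  0.1431 0.2379] 0.5216834430769232 0.0016621817300782398
0.0004330259340660225 18.1667
```

```bash
python3 - <<'E'
from h import *
a=shot('scene');b=shot('side');w=shot('wrist')
for k,p,q,r,off in [('tip_in',(364.4,157.4),(363.4,170.4),(218.5,128.3),0),('strip_out_low',(355.6,160),(353.2,170),(241.5,148),.0025),('strip_in_top',(368,163.6),(365,174),(244,105),-.0025)]:
    x,c=tri([a,b,w],[p,q,r]);print(k,x,'cost',c,'level',x@U+off)
E
```

```text
tip_in [0.6729 0.1467 0.2229] cost 13.621171863894789 level 0.5112238913020208
strip_out_low [0.6545 0.1307 0.2353] cost 0.9783721877768073 level 0.5168566558585045
strip_in_top [0.6832 0.1237 0.2271] cost 1.0092910323322613 level 0.5194574920794072
```

Combined estimates put the strip about 2 mm below the arrow. I'll go back under the lip for a small nudge.

Call:
jog_arm:
  motion:
    - {"dx": 0, "dy": 23, "dz": 33, "yaw": 0, "gripper": 0}
    - {"dx": 0, "dy": 23, "dz": 33, "yaw": 0, "gripper": 0}
    - {"dx": 0, "dy": 23, "dz": 35, "yaw": 0, "gripper": 0}
    - {"dx": 24, "dy": 0, "dz": 0, "yaw": 0, "gripper": 0}
    - {"dx": 15, "dy": 0, "dz": 0, "yaw": 0, "gripper": 0}

```text
time: 18.73
eef_pos: [0.6, 0.0085, 0.2141]
ee_rot: [3.129, -0.282, -0.008]
force: [0.2, 0.7, 1.6]
width: 0.0001
```

Call:
jog_arm:
  motion:
    - {"dx": 4, "dy": 0, "dz": 0, "yaw": 0, "gripper": 0}
    - {"dx": 2, "dy": 0, "dz": 0, "yaw": 0, "gripper": 0}
    - {"dx": 0, "dy": 0, "dz": 0, "yaw": 0, "gripper": 0}
    - {"dx": 0, "dy": 0, "dz": 0, "yaw": 0, "gripper": 0}

```text
time: 19.07
eef_pos: [0.6067, 0.0091, 0.2171]
ee_rot: [-3.129, 0.279, -0.0]
force: [-0.5, -0.3, 0.5]
width: 0.0004
```

Call:
jog_arm:
  motion:
    - {"dx": 5, "dy": 0, "dz": 0, "yaw": 0, "gripper": 0}
    - {"dx": 2, "dy": 0, "dz": 0, "yaw": 0, "gripper": 0}
    - {"dx": 0, "dy": 0, "dz": 0, "yaw": 0, "gripper": 0}

```text
time: 19.32
eef_pos: [0.6143, 0.0076, 0.217]
ee_rot: [-3.129, 0.279, -0.001]
force: [-0.6, 0.2, -0.1]
width: 0.0003
```

Call:
jog_arm:
  motion:
    - {"dx": 1, "dy": 0, "dz": -1.7, "yaw": 0, "gripper": 0}
    - {"dx": 1, "dy": 0, "dz": -1.7, "yaw": 0, "gripper": 0}
    - {"dx": 0.7, "dy": 0, "dz": -1.2, "yaw": 0, "gripper": 0}
    - {"dx": 0, "dy": 0, "dz": 0, "yaw": 0, "gripper": 0}

```text
time: 19.65
eef_pos: [0.6164, 0.0071, 0.2215]
ee_rot: [-3.129, 0.28, 0.001]
force: [-3.8, 2.2, 0.0]
width: 0.0006
```

Call:
jog_arm:
  motion:
    - {"dx": -4, "dy": 0, "dz": 0, "yaw": 0, "gripper": 0}
    - {"dx": -15, "dy": 0, "dz": 0, "yaw": 0, "gripper": 0}
    - {"dx": -35, "dy": 0, "dz": 0, "yaw": 0, "gripper": 0}
    - {"dx": -40, "dy": 20, "dz": 0, "yaw": 0, "gripper": 0}
    - {"dx": -20, "dy": 35, "dz": 0, "yaw": 0, "gripper": 0}

```text
time: 20.07
eef_pos: [0.495, -0.0241, 0.2213]
ee_rot: [-3.129, 0.274, -0.0]
force: [0.3, -1.2, 0.5]
width: 0.0007
```

```bash
python3 - <<'E'
from h import *
meas(8)
P=[]
for n in ['scene','side']:
  for k in range(3):
    shot(n);P+=[d['location'] for d in finder.landmark_of(n,'fan_top') if np.linalg.norm(np.array(d['location'])-[.487,-.319,.07])<.015]
P=np.array(P);print(len(P),P.mean(0),P.std(0))
E
```

```text
15 0.11277364000000001 0.0017279391136166297 [0.6329 0.01   0.2454]
15 0.11375720860000002 0.0008736679270864652 [0.6278 0.0138 0.2329]
16 0.00013026999999997906 0.0023275033978919202 [0.6645 0.1449 0.2402]
[ 0.4976 -0.0261  0.2214] [-0.0799  1.2222 -0.1279] 23.2667
6 [ 0.4881 -0.3196  0.0721] [0.0012 0.0007 0.002 ]
```

The sash now stands within about 1 mm of the mark by cap_line (112.8 mm against 111.8 mm). On to the fan button.

Call:
jog_arm:
  motion:
    - {"dx": 6, "dy": 40, "dz": 0, "yaw": 0, "gripper": 0}
    - {"dx": 6, "dy": 40, "dz": 0, "yaw": 0, "gripper": 0}
    - {"dx": 6, "dy": 40, "dz": 0, "yaw": 0, "gripper": 0}
    - {"dx": 6, "dy": 40, "dz": 0, "yaw": 0, "gripper": 0}
    - {"dx": 6, "dy": 40, "dz": 0, "yaw": 0, "gripper": 0}

```text
time: 24.28
eef_pos: [0.4913, -0.2301, 0.2215]
ee_rot: [3.129, -0.279, 0.0]
force: [0.6, 0.2, -0.5]
width: 0.0004
```

Call:
jog_arm:
  motion:
    - {"dx": 6, "dy": 40, "dz": 0, "yaw": 0, "gripper": 0}
    - {"dx": 6, "dy": 40, "dz": 0, "yaw": 0, "gripper": 0}
    - {"dx": 0, "dy": 10, "dz": 30, "yaw": 0, "gripper": 0}
    - {"dx": 0, "dy": 0, "dz": 35, "yaw": 0, "gripper": 0}
    - {"dx": 0, "dy": 0, "dz": 35, "yaw": 0, "gripper": 0}

```text
time: 24.7
eef_pos: [0.4874, -0.3201, 0.1204]
ee_rot: [3.128, -0.282, 0.002]
force: [0.4, -0.1, 0.6]
width: 0.0002
```

Call:
jog_arm:
  motion:
    - {"dx": 0, "dy": 0, "dz": 20, "yaw": 0, "gripper": 0}
    - {"dx": 0, "dy": 0, "dz": 10, "yaw": 0, "gripper": 0}
    - {"dx": 0, "dy": 0, "dz": 8, "yaw": 0, "gripper": 0}
    - {"dx": 0, "dy": 0, "dz": 0, "yaw": 0, "gripper": 0}
    - {"dx": 0, "dy": 0, "dz": 0, "yaw": 0, "gripper": 0}

```text
time: 25.12
eef_pos: [0.4881, -0.3192, 0.0844]
ee_rot: [3.128, -0.279, 0.002]
force: [1.1, -0.3, 0.9]
width: 0.0002
```

Call:
jog_arm:
  motion:
    - {"dx": 0, "dy": 0, "dz": 5, "yaw": 0, "gripper": 0}
    - {"dx": 0, "dy": 0, "dz": 5, "yaw": 0, "gripper": 0}
    - {"dx": 0, "dy": 0, "dz": 3, "yaw": 0, "gripper": 0}
    - {"dx": 0, "dy": 0, "dz": 2, "yaw": 0, "gripper": 0}
    - {"dx": 0, "dy": 0, "dz": 1, "yaw": 0, "gripper": 0}

```text
time: 25.53
eef_pos: [0.4879, -0.3191, 0.0676]
ee_rot: [3.129, -0.28, 0.001]
force: [0.5, -0.3, 3.6]
width: 0.0001
```

Call:
jog_arm:
  motion:
    - {"dx": 0, "dy": 0, "dz": 1, "yaw": 0, "gripper": 0}
    - {"dx": 0, "dy": 0, "dz": 1, "yaw": 0, "gripper": 0}
    - {"dx": 0, "dy": 0, "dz": 1, "yaw": 0, "gripper": 0}

```text
time: 25.78
eef_pos: [0.488, -0.3192, 0.0659]
ee_rot: [3.129, -0.279, 0.002]
force: [-6.3, 4.8, 27.4]
width: 0.0006
```

The button has bottomed out: 27 N, with the travel stopped. I'll release it now.

Call:
jog_arm:
  motion:
    - {"dx": 0, "dy": 0, "dz": 0, "yaw": 0, "gripper": 0}
    - {"dx": 0, "dy": 0, "dz": -10, "yaw": 0, "gripper": 0}
    - {"dx": 0, "dy": 0, "dz": -30, "yaw": 0, "gripper": 0}
    - {"dx": 0, "dy": 0, "dz": -40, "yaw": 0, "gripper": 0}
    - {"dx": 0, "dy": 0, "dz": -40, "yaw": 0, "gripper": 0}

```text
time: 26.2
eef_pos: [0.4868, -0.3183, 0.1851]
ee_rot: [-3.128, 0.279, 0.004]
force: [0.5, -0.6, -0.1]
width: 0.0005
```

Call:
jog_arm:
  motion:
    - {"dx": -40, "dy": 0, "dz": 0, "yaw": 0, "gripper": 0}
    - {"dx": -40, "dy": 0, "dz": 0, "yaw": 0, "gripper": 0}
    - {"dx": -40, "dy": 0, "dz": 0, "yaw": 0, "gripper": 0}
    - {"dx": 0, "dy": 0, "dz": 0, "yaw": 0, "gripper": 0}
    - {"dx": 0, "dy": 0, "dz": 0, "yaw": 0, "gripper": 0}

```text
time: 26.62
eef_pos: [0.3682, -0.2974, 0.1847]
ee_rot: [-3.129, 0.282, 0.0]
force: [0.9, -0.4, 0.6]
width: 0.0007
```

```bash
python3 - <<'E'
from h import *
meas(4)
shot('scene','end.png')
E
```

```text
7 0.11342107999999998 0.0014321973446392966 [0.6323 0.0102 0.2464]
8 0.11573743860000002 0.002198588956306689 [0.6276 0.012  0.2353]
7 -0.0008574400000000174 0.0016232685009082161 [0.6644 0.1448 0.2395]
[ 0.3694 -0.2976  0.1844] [-1.1669  0.1184  0.6976] 28.2167
```

View pics/end.png

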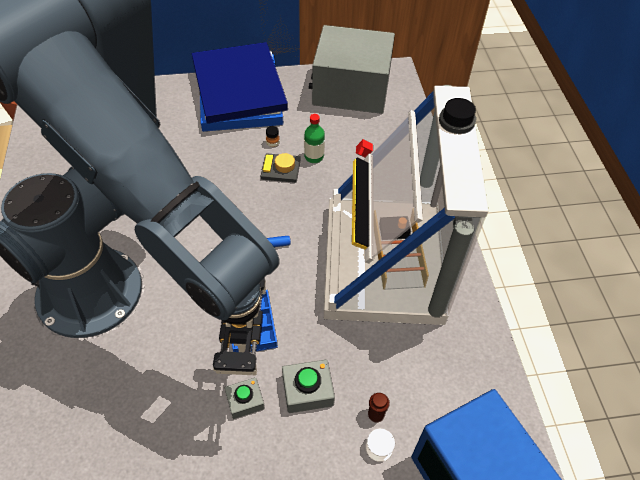

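The final view shows the lip at about (360,205) beside the arrow at (364,148). The large button is up at (308,380), everything else is in place and the gripper is clear. Handing in.

```bash
python3 -c "
from h import *
print(order.hand_in())"
```

```text
the job is handed in; nothing more can be done
None
```

I raised the sash to the red arrow and left it standing there. I then pressed the larger green fan button fully down, let go of it, and handed in at about 28 s of the 51 s allowed.

**How the sash was pushed:** The tool only points down, so I pushed with the closed fingertips against the lip's lower outer edge and moved up along the slope, without pinching. That is not strictly flat under the lip. A first push straight inwards jammed by friction at about 34 N on the fingers, so I moved up the slope instead. I stopped about 2 mm short, checked, and nudged it the rest of the way.

**Sash level:**

| Source | Sash travel | Arrow position |
|---|---|---|
| Arm's own position | 112.6 mm | – |
| After the nudge, cameras | 112.8 mm | 111.8 mm |
| After the fan press, cameras | 113.4 mm | 110.8 mm |

- The checks disagree by 1–3 mm. Most suggest the strip is about 1–2 mm above the arrow, but the lip_edge readings after the fan press alone would put it up to about 5 mm high.
- Wrist-camera checks before the nudge put the gap at anything from 0.4 to 3 mm. One arrow-tip triangulation was unusable because I matched the wrong corner.

**Fan button:** It stopped moving under 27 N, against the 5 N it needs, about 6 mm below the measured top. I judged its return only from the last picture, where it looks up.

**Everything else:** The last picture shows nothing else disturbed, and the robot is clear of everything.

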